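Vent the airtight tub of warm rolls

TASK

The airtight tub of warm rolls needs venting: first take the metal scoop off its lid and set it down, without dropping it, flat and upright in the baking tray, before the lid is opened at all. Then lift the lid by its bar handle until the sticky seal breaks free, without letting the lid fly wide open, and finish while still holding the lid still and slightly open, its front edge about 5 cm above the shut position. Leave everything else where it stands.

Things in the scene. Friction and masses are not known exactly. Their poses are not given: they have to be found in the camera images.
- tub: White plastic box-shaped tub, fixed to the table, 240 mm (x) by 220 mm (y) by 120 mm high, shut by a white lid with a steel bar handle. Origin: centre of its underside; z up; its own x axis points from the front (handle side, towards the robot) to the hinge at the back. The tub stands on one side of the table and the tray on the other; which side varies.
- tub_lid (a joint): Lid angle, rad: 0 shut, up to 1.6; 0.2 lifts the front edge about 5 cm. Lid 0.5 kg, free hinge. The snap seal under the front edge sticks: an upward pull of about 15 N (13 to 18) at the handle starts it; the pull then falls, the seal snaps past near 0.04 and pushes the lid up a little; above 0.065 only the weight is left, 3 N at the handle. Let go, it falls back onto the seal (0 to 0.065).
- lid_handle (a point): Middle of the lid's steel bar handle: a round bar 12 mm thick and 120 mm long, parallel to the tub's y axis, its centre line 40 mm above the lid's top face (34 mm clear below it), 43 mm behind the lid's front edge; with the lid shut 170 mm above the table. Axes as the lid's (x to the hinge, z out of the lid's top). The lid is a plate 246 by 228 by 8 mm, its top face 130 mm above the table when shut.
- lid_hinge (a point): Point on the hinge axis (parallel to the tub's y) in the middle of the lid's back edge, 122 mm above the table; the handle's bar lies 200 mm in front of it (tub -x) and 48 mm above it when shut.
- lid_front (a point): Middle of the lid's front edge (underside), 243 mm in front of the hinge axis.
- scoop: Small steel scoop, about 0.15 kg, 179 mm long, lying on the lid behind the handle, roughly across the tub. Origin: on its underside, at the back end of the bowl; x points along it to the open mouth, z up. Bowl from x = -5 to +80 mm, 58 mm wide, 34 mm high, flat bottom. Handle: bar 16 mm wide (y) and 14 mm high, from x = -4 to -99 mm, its centre line 26 mm above the underside.
- scoop_handle (a point): Point on the centre line of the scoop's handle 30 mm behind the scoop's origin, a good place to grip it across its 16 mm width.
- tray: Aluminium baking tray, fixed to the table, 260 mm (x) by 220 mm (y), rim 20 mm high, walls 3 mm, inner floor 3 mm above the table. Origin: centre of its underside, z up. A cutter ring stands near its corner of +x and +y; the half on its -y side is free.
- cutter: Steel ring cutter, 56 mm across, 40 mm high, standing in the tray near its +x, +y corner (tray axes). Origin: centre of its underside. Leave alone.
- tin: Aluminium can, 58 mm across, 90 mm high, standing between the tub and the tray. Origin: centre of its underside. Leave alone.
- roll1: Bread roll 80 mm across, 39 mm high, far in the middle of the table. Origin: centre of its underside. Leave alone.
- roll2: Bread roll like the other, at the robot's left. Origin: centre of its underside. Leave alone.
- cup: White mug, 76 mm across, 80 mm high, at the robot's right. Origin: centre of its underside. Leave alone.
- scraper: Bench scraper lying flat, steel blade 100 by 150 mm with a wooden grip 20 mm thick, at the robot's right. Origin: centre of its underside. Leave alone.
There are look-alikes about, which are no part of the job. Leave any orange look-alike of the scoop alone.

How it is judged:
On the way, in this order (a step that is already met when the one before it is completed fails the run):
1. the scoop lies flat and upright in the tray, let go and at rest, while the lid is still shut (x of scoop in the frame of tray between -0.12 and 0.12 m and y of scoop in the frame of tray between -0.1 and 0.1 m and z of scoop in the frame of tray below 0.012 m and angle between scoop's own z axis and vertical below 0.15 rad and linear speed of scoop below 0.03 m/s and contact force between the fingers and scoop below 0.05 N and value of joint tub_lid below 0.02 rad), for 0.2 s.
2. the seal is broken: the fingers have lifted the lid clear of it (over 0.09 rad) (value of joint tub_lid above 0.09 rad and contact force between the fingers and tub_lid above 0.5 N), for 0.1 s.
At the end, for the whole second after the job is handed in: Fingers hold the lid (over 0.5 N), still (under 0.06 rad/s), its front edge 3 to 8 cm up (0.124 to 0.335 rad); the scoop lies let go and at rest in the tray, flat and upright (tilt under 0.15 rad, origin under 12 mm high, within 120 mm in x and 100 mm in y of the tray's centre) (value of joint tub_lid between 0.124 and 0.335 rad and velocity of joint tub_lid between -0.06 and 0.06 rad/s and contact force between the fingers and tub_lid above 0.5 N and contact force between scoop and tub_lid below 0.05 N and x of scoop in the frame of tray between -0.12 and 0.12 m and y of scoop in the frame of tray between -0.1 and 0.1 m and z of scoop in the frame of tray below 0.012 m and angle between scoop's own z axis and vertical below 0.15 rad and linear speed of scoop below 0.03 m/s and contact force between the fingers and scoop below 0.05 N); the arm keeps its last pose, push and grip.
It fails at once if the lid flies wide open (front edge over 12 cm, 0.52 rad) (value of joint tub_lid above 0.52 rad).
It fails at once if the scoop is dropped or thrown (faster than 0.7 m/s out of the fingers, a fall of about 25 mm) (linear speed of scoop above 0.7 m/s and contact force between the fingers and scoop below 0.05 N).
It fails at once if a bystander is moved by more than 25 mm (distance of any of cutter, tin, roll1, roll2, cup, scraper from where it was at the start of the episode above 0.025 m).
It also fails if it takes over 53 s, if anything falls off the work surface, if the arm or the gripper's body presses on something with over 40 N, if the wrist force passes 120 N, or if a joint passes its speed limit or range.

ROBOT

A 6-joint arm with a two-finger parallel gripper is mounted at the origin on the work surface. World frame = base frame: x ahead of the robot, y to its left, z up, the work surface at z = 0. Lengths are in m, angles in rad, forces in N, time in s.
With the tool pointing down it reaches from about 0.3 to 0.85 m from the base axis. Payload 5.4 kg.
Tool frame: the origin (TCP) lies at the very end of the fingers, on their centre line; the grasp point (between the pads) lies 19 mm behind it; z points along the fingers, y is the direction in which the jaws open and shut (so a half turn about z gives the same grasp; the last joint's range is limited). The gripper opens to 85 mm and grips with 20 to 120 N. Pads are 22 mm wide; open, the fingers measure 114 mm over their backs; the gripper's body (76 mm by 85 mm) begins 54 mm behind the grasp point. The pads swing forward as they close: fully open they stand 13 mm farther back than shut.
Start: joints at [-1.397, 0.158, 1.597, -0, 1.386, -0.21], TCP at [0.215, -0.533, 0.231] pointing down, gripper open.
Joint ranges: [-2.91, 2.91], [-0.94, 2.29], [0.18, 2.7], [-1.29, 4.43], [0.17, 2.64], [-3, 3]. Speed limits (rad/s): [2.57, 2.57, 3.14, 3.14, 3.14, 3.14].

INTERFACE

Orientations are given as a unit quaternion [w, x, y, z].
In Python, from cell import env gives the robot as it stands.
- The arm moves only by the tool jog_arm, never from a script. Its argument "steps" is a list of rows, each a list of 3 entries, a list of its own where there are three numbers: the opening, from 0 (shut) to 1 (fully open), then the shift along the tool's x, y, z in mm, then the turn, a rotation vector about the tool's x, y, z in degrees. A call has 1 to 8 rows; each row shifts and turns the pose as measured when the row begins, along the tool's axes as they then stand; what a row does not reach is not made up. A row lasts 1/12 s, in which the tool goes at most 41.7 mm and 7.16 degrees, less where a joint would pass 70% of its speed; a pose out of reach is approached as far as the arm can. A call is refused whole if a number of a shift passes 41.7 or a number of a turn 7.16, either way. A call with a gripper value outside its range is refused whole. The fingers move at their own pace and stop on an object; "newtons" is the grip in N (left out, the last holds). Time passes only in rows, so rows that do not move let the fingers close. It gives the time, the measured TCP pose, the force and the opening at its end, in the units of the state.
- env.state(): the state, without advancing time (a new reading comes with each control period).
- env.read_camera(name): name is "scene" or "top" or "wrist"; returns a dict with "pixels" (480x640x3 uint8, red, green, blue), "z_map" (480x640 float32, m along the optical axis (not along the pixel's ray), 0 where there is no reading), "vertical_fov" (degrees; the focal length in pixels is half the picture's height over the tangent of half this angle, whatever the lens; pixels are square), "cx", "cy" (the principal point, pixels), "xyz" and "rotation" of the camera in the world; the wrist camera has in their place "tool_from_camera" (4x4, takes a point from camera to tool coordinates, whose origin is the TCP and whose axes are the flange's). Camera axes: x right, y up, looking along -z (the intrinsics and any distortion apply to the point x, -y, -z); pixel columns grow to the right and rows downward; lengths in m; the calibration is good to about 2 mm. The wrist camera is an equidistant fisheye: a pixel r from the principal point sees the ray r / f radians off the axis. A picture is of the moment at which its call begins: read the wrist's pose just before it.
- env.finish_job(): hands the job in, once; it reports no verdict.
The state is a dict: "time_s": time; "q": joint angles; "qd": joint speeds; "joint_torque": joint torques, N m; "eef_pos": TCP position; "orientation": TCP orientation; "force": force on the tool from outside, world axes, zero at the start; "wrist_torque": the same for the moment, N m; "width": opening from 0.0 (shut) to 1.0 (fully open).
Only numpy, scipy, OpenCV 4.12 (cv2) and the standard library are available. Lean on these libraries where they do the work, as an engineer would, in place of code of your own. Each camera call takes 0.05 s, during which the arm holds its last target.

## Working session

There is one attempt and no reset: what is moved stays moved. The work goes in short steps, Python scripts to look and compute and a tool call to move; the robot and the scene stay as the last step left them, time stands still between calls to the robot, and variables do not carry over. Pictures are saved under pics/ and viewed, and the job is handed in when it is done.

Besides the shell and the picture viewer there is one more tool, called after "Emit:" as name(argument=value, ...), one argument or row to a line, values as JSON. jog_arm: Moves the arm, as the interface text tells. Its arguments: {"type":"object","properties":{"steps":{"type":"array"},"newtons":{"type":"number"}},"required":["steps"]}

```bash
mkdir -p pics; ls
cat > h.py <<'E'
import numpy as np, cv2
from cell import env
from scipy.spatial.transform import Rotation as R
def rot(q): return R.from_quat([q[1],q[2],q[3],q[0]])
def save(c,n): cv2.imwrite('pics/'+n,c['pixels'][:,:,::-1])
E
python3 - <<'E'
from h import *
s=env.state(); print({k:np.round(v,3).tolist() for k,v in s.items()})
for n in ['top','scene','wrist']:
    c=env.read_camera(n); save(c,n+'0.png'); np.save('pics/'+n+'0.npy',c,allow_pickle=True)
    print(n,{k:(np.round(v,4).tolist() if not isinstance(v,(str,dict)) else v) for k,v in c.items() if k not in('pixels','z_map')})
E
```

```text
pics
{'time_s': 0.0, 'q': [-1.397, 0.159, 1.598, -0.0, 1.386, -0.21], 'qd': [-0.0, 0.001, -0.0, -0.001, -0.001, -0.0], 'joint_torque': [0.001, -39.601, -33.142, -0.0, 0.009, 0.0], 'eef_pos': [0.215, -0.533, 0.23], 'orientation': [-0.001, 0.982, 0.191, -0.0], 'force': [-0.316, 0.418, -0.101], 'wrist_torque': [-0.008, 0.049, 0.011], 'width': 1.002}
top {'vertical_fov': 51.3966, 'cx': 320.1156, 'cy': 233.486, 'xyz': [0.2321, -0.0001, 1.4893], 'rotation': [0.7127, 0.0712, -0.071, -0.6943]}
scene {'vertical_fov': 55.1861, 'cx': 321.1425, 'cy': 245.9071, 'xyz': [1.3099, 0.4527, 0.7472], 'rotation': [0.4409, 0.2272, 0.4104, 0.7652]}
wrist {'vertical_fov': 65.7065, 'cx': 321.386, 'cy': 238.6198, 'tool_from_camera': [[0.0003, 0.95, 0.3121, 0.0814], [1.0, -0.0004, 0.0003, -0.0005], [0.0004, 0.3121, -0.95, -0.1424], [0.0, 0.0, 0.0, 1.0]]}
```

View pics/top0.png

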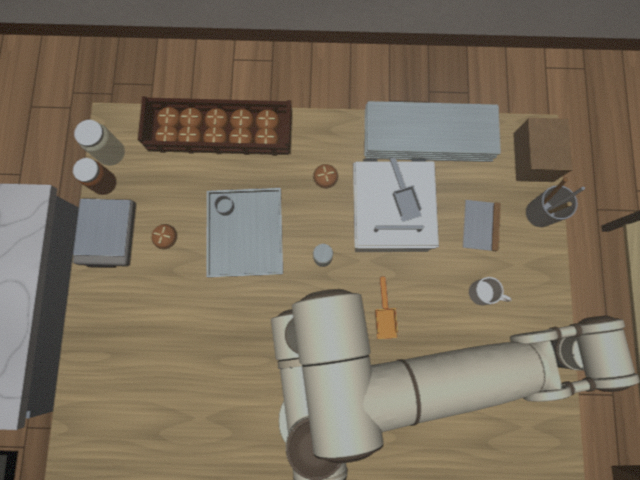

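View pics/scene0.png

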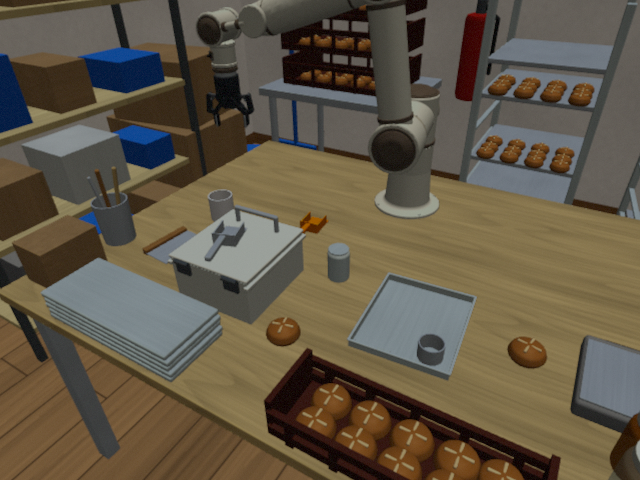

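The top view shows two scoop-like things. The steel one lies on the white lid, with its bowl at about (407,203) and its handle up to (394,160). The orange one is on the table at (385,310). The steel one fits, since it is metal and on the lid behind the bar at (399,228). The tray is at (245,232) with the ring at (225,205), and the tin is at (323,255). I'll confirm with a crop and measure.

```bash
cat >> h.py <<'E'
def top_pts(c):
    H=480; f=H/2/np.tan(np.radians(c['vertical_fov'])/2)
    v,u=np.mgrid[0:480,0:640]; z=c['z_map']
    P=np.stack([(u-c['cx'])/f*z,-(v-c['cy'])/f*z,-z],-1)
    return P@rot(c['rotation']).as_matrix().T+c['xyz']
E
python3 - <<'E'
from h import *
c=np.load('pics/top0.npy',allow_pickle=True).item()
P=top_pts(c); im=c['pixels']
cv2.imwrite('pics/crop1.png',cv2.resize(im[150:260,340:450,::-1],(660,660),interpolation=cv2.INTER_CUBIC)[:600])
def rep(n,m):
    m=m.astype(np.uint8); k,l,st,_=cv2.connectedComponentsWithStats(m)
    i=1+np.argmax(st[1:,4]); m=l==i; p=P[m]; r=cv2.minAreaRect((p[:,:2]*1000).astype(np.float32))
    print(n,st[i],'z',np.round(np.percentile(p[:,2],[5,50,95]),3),'rect c',np.round(r[0],1),np.round(r[1],1),round(r[2],1)); return m
roi=np.zeros((480,640),bool); roi[150:260,340:450]=1
Z=P[...,2]
print('table z',np.median(Z[270:300,150:250]))
lid=rep('lid',roi&(Z>.118)&(Z<.2))
g=im.astype(int); 
sc=roi.copy(); sc[:]=0; sc[155:222,380:425]=1
scm=rep('scoop all',sc&(Z>.1)&(g.max(2)<150))
rep('scoop h',sc&(Z>.139)&(Z<.19))
b=np.zeros_like(roi); b[222:236,368:430]=1
rep('bar',b&(Z>.15)); rep('bar dark',b&(g.max(2)<150))
t=np.zeros_like(roi); t[180:285,195:295]=1
rep('tray rim',t&(Z>.012)&(Z<.03))
rep('cutter',t&(Z>.03))
for v in range(152,224,3):print(v,[int(x*1000) for x in Z[v,384:426:2]])
E
```

```text
table z -0.00036940382002448313
lid [ 355  157   84   90 6890] z [0.125 0.13  0.161] rect c [ 609.3 -208.3] [254.6 230.9] 1.7
scoop all [389 157  33  64 893] z [0.128 0.135 0.164] rect c [ 461.5 -160. ] [135.8 542.5] 69.2
scoop h [390 157  32  59 387] z [0.142 0.159 0.165] rect c [ 649.9 -219.3] [162.8  60.2] 19.7
bar [375 224  49   7 218] z [0.167 0.174 0.179] rect c [ 412.6 -105.1] [ 94.3 406.9] 46.8
bar dark [374 225  49   8 224] z [0.129 0.173 0.178] rect c [ 411.5 -102. ] [ 97.2 401.1] 46.8
tray rim [207 188  76  89 727] z [0.014 0.021 0.026] rect c [532.7 232.5] [267.2 225.9] 3.9
cutter [214 195  20  19  90] z [0.031 0.04  0.045] rect c [611.8 296.7] [56.2 53.2] 29.1
152 [62, 67, 66, 62, 62, 60, 58, 61, 65, 67, 52, 59, 58, 72, 69, 70, 72, 71, 76, 69, 74]
155 [35, 41, 42, 38, 41, 41, 38, 44, 41, 43, 44, 39, 38, 43, 46, 48, 45, 47, 39, 51, 46]
158 [8, 8, 11, 9, 163, 160, 15, 11, 4, 13, 1489, 13, 12, 10, 14, 16, 12, 17, 18, 12, 18]
161 [125, 121, 125, 129, 162, 166, 158, 121, 126, 128, 132, 127, 131, 125, 131, 126, 128, 124, 132, 130, 130]
164 [128, 125, 127, 133, 155, 161, 158, 1
[... 1459 characters left out ...]
130, 138, 131, 130, 147, 129, 130, 133]
206 [127, 132, 133, 130, 132, 132, 130, 149, 157, 133, 136, 126, 132, 129, 128, 131, 132, 140, 157, 125, 129]
209 [130, 126, 131, 127, 125, 128, 126, 138, 155, 132, 138, 130, 133, 135, 130, 130, 138, 132, 146, 133, 127]
212 [125, 129, 131, 130, 127, 131, 132, 129, 145, 164, 131, 129, 131, 134, 132, 135, 132, 131, 133, 131, 126]
215 [131, 129, 132, 123, 126, 129, 128, 130, 136, 147, 129, 135, 129, 132, 125, 131, 131, 132, 1489, 128, 129]
218 [131, 131, 125, 132, 133, 135, 128, 129, 130, 134, 134, 129, 130, 136, 131, 131, 129, 133, 128, 127, 125]
221 [131, 133, 132, 126, 121, 130, 129, 128, 133, 133, 130, 129, 131, 126, 126, 127, 125, 128, 130, 131, 128]
```

View pics/crop1.png

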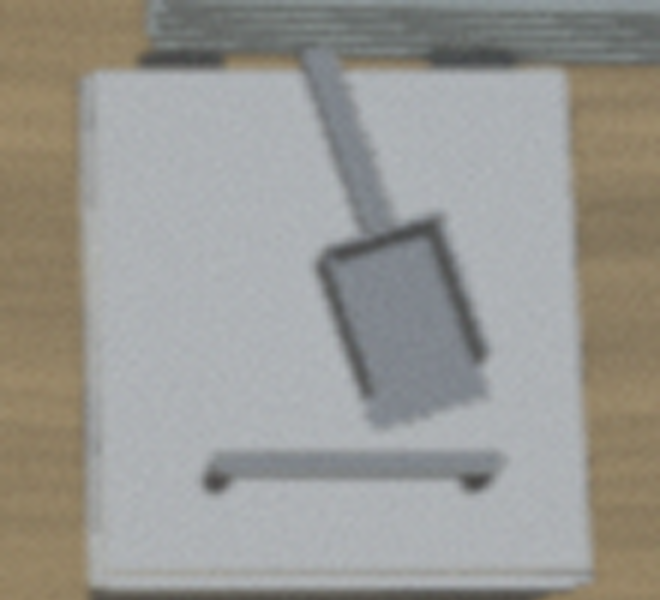

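The crop confirms the steel scoop on the lid, with its mouth toward the bar and its handle toward the hinge. Next are clean fits.

Run:
```python
from h import *
c=np.load('pics/top0.npy',allow_pickle=True).item()
P=top_pts(c); im=c['pixels'].astype(int); Z=P[...,2]; ok=c['z_map']>0
H=480; f=H/2/np.tan(np.radians(c['vertical_fov'])/2)
def plane(m,z):
    v,u=np.nonzero(m); d=np.stack([(u-c['cx'])/f,-(v-c['cy'])/f,-np.ones(len(u))],-1)@rot(c['rotation']).as_matrix().T
    return c['xyz']+d*((z-c['xyz'][2])/d[:,2])[:,None]
def rect(n,p,v=0):
    r=cv2.minAreaRect((p[:,:2]*1000).astype(np.float32)); b=cv2.boxPoints(r); print(n,len(p),np.round(r[0],1),np.round(r[1],1),round(r[2],1),np.round(b).tolist())
def roi(r0,r1,c0,c1):
    m=np.zeros((480,640),bool); m[r0:r1,c0:c1]=1; return m&ok
lid=roi(150,260,340,450)&(Z>.118)&(Z<.142); 
k,l,st,_=cv2.connectedComponentsWithStats(lid.astype(np.uint8)); lid=l==1+np.argmax(st[1:,4]); rect('lid',plane(lid,.13))
h=roi(156,188,380,412)&(Z>.15)&(Z<.17); p=plane(h,.163); rect('handle',p)
a=cv2.fitLine((p[:,:2]).astype(np.float32),cv2.DIST_HUBER,0,.001,.001).ravel(); print('line',a, np.degrees(np.arctan2(a[1],a[0])), 'x range',p[:,0].min(),p[:,0].max())
bar=roi(222,236,368,430)&(Z>.16)&(Z<.185); p=plane(bar,.176); rect('bar',p)
t=roi(180,285,195,295)&(Z>.012)&(Z<.03); rect('tray',plane(t,.02))
rect('cutter',plane(roi(190,220,210,240)&(Z>.033)&(Z<.05),.04))
rect('tin',plane(roi(240,270,305,340)&(Z>.08)&(Z<.1),.09))
b=roi(184,222,388,425)&(Z>.1)&(Z<.17)&(im.max(2)<145); rect('bowl dark',plane(b,.131))
```

```text
lid 6300 [ 606.7 -206.8] [253.7 229.5] 1.7 [[477.0, -96.0], [483.0, -325.0], [737.0, -318.0], [730.0, -88.0]]
handle 206 [ 678.2 -209.3] [99.4 28.5] 28.6 [[628.0, -221.0], [641.0, -246.0], [729.0, -198.0], [715.0, -173.0]]
line [ 0.9274113   0.37404314  0.6802517  -0.20893091] 21.965181 x range 0.6399180373875754 0.7270042067065792
bar 210 [ 523.6 -208.6] [ 11.  129.8] 1.5 [[516.0, -144.0], [520.0, -274.0], [531.0, -273.0], [527.0, -144.0]]
tray 805 [532.6 232.1] [266.  225.1] 3.9 [[392.0, 335.0], [408.0, 111.0], [673.0, 129.0], [658.0, 353.0]]
cutter 80 [612.2 297.6] [52.7 54.7] 1.5 [[585.0, 324.0], [587.0, 270.0], [639.0, 271.0], [638.0, 326.0]]
tin 280 [461.5  -5.8] [51.8 51.2] 1.5 [[435.0, 19.0], [436.0, -32.0], [488.0, -31.0], [487.0, 20.0]]
bowl dark 690 [ 610.6 -236.6] [103.9  64.5] 18.8 [[551.0, -223.0], [572.0, -284.0], [670.0, -250.0], [649.0, -189.0]]
```

```bash
cat >> h.py <<'E'
def plan(target,yaw=None):
    """offset in tool mm to a world target; yaw: wanted world angle of tool x (deg), tool down"""
    s=env.state(); Rm=rot(s['orientation']); d=np.array(target)-s['eef_pos']
    print('t',round(s['time_s'],2),'tcp',np.round(np.array(s['eef_pos'])*1000,1),'F',np.round(s['force'],1),'w',round(s['width'],3))
    m=Rm.as_matrix(); print('toolx yaw',round(np.degrees(np.arctan2(m[1,0],m[0,0])),2),'tool z',np.round(m[:,2],4))
    print('shift mm',np.round(Rm.inv().apply(d)*1000,1))
    if yaw is not None:
        y=np.radians(yaw); W=np.array([[np.cos(y),np.sin(y),0],[np.sin(y),-np.cos(y),0],[0,0,-1]]).reshape(3,3)
        print('turn deg',np.round(np.degrees((Rm.inv()*R.from_matrix(W)).as_rotvec()),2))
E
python3 - <<'E'
from h import *
c=np.load('pics/top0.npy',allow_pickle=True).item()
P=top_pts(c); Z=P[...,2]
f=240/np.tan(np.radians(c['vertical_fov'])/2)
m=np.zeros((480,640),bool); m[156:184,386:408]=1
m&=(Z>.148)&(Z<.17)&(c['z_map']>0)
v,u=np.nonzero(m); d=np.stack([(u-c['cx'])/f,-(v-c['cy'])/f,-np.ones(len(u))],-1)@rot(c['rotation']).as_matrix().T
p=c['xyz']+d*((.163-c['xyz'][2])/d[:,2])[:,None]
a=cv2.fitLine((p[:,:2]).astype(np.float32),cv2.DIST_HUBER,0,.001,.001).ravel(); print(a,np.degrees(np.arctan2(a[1],a[0])),p[:,0].min(),p[:,0].max())
t=(p[:,:2]-a[2:])@a[:2]; print(t.min(),t.max())
end=a[2:]+a[:2]*t.max(); print('end',end,'grip',end-a[:2]*.069,'origin',end-a[:2]*.099)
plan([end[0]-a[0]*.069,end[1]-a[1]*.069,.22],np.degrees(np.arctan2(a[1],a[0])))
E
```

```text
[ 0.94155467  0.33686027  0.68770516 -0.20563988] 19.6857 0.6513888319222769 0.7270042067065792
-0.04041921478327252 0.0405465927959615
end [ 0.72588199 -0.19198135] grip [ 0.66091473 -0.21522471] origin [ 0.63266808 -0.22533052]
t 0.15 tcp [ 215.2 -532.7  230.5] F [ 0.9  0.9 -0. ] w 0.999
toolx yaw 21.99 tool z [-3.0e-04  1.5e-03 -1.0e+00]
shift mm [ 532.2 -127.4   10.9]
turn deg [-0.08 -0.02  2.31]
```

Emit:
jog_arm(
  newtons=60,
  steps=[
    [1,[36,-8.5,0],[0,0,0]],
    [1,[36,-8.5,0],[0,0,0]],
    [1,[36,-8.5,0],[0,0,0]],
    [1,[36,-8.5,0],[0,0,0]],
    [1,[36,-8.5,0],[0,0,0]],
    [1,[36,-8.5,0],[0,0,0]],
    [1,[36,-8.5,0],[0,0,0]],
    [1,[36,-8.5,0],[0,0,0]],
  ],
)

```text
time_s: 0.82
eef_pos: [0.46, -0.3593, 0.2272]
orientation: [-0.002, 0.983, 0.184, -0.002]
force: [0.9, -1.1, -0.1]
width: 1.002
```

```bash
python3 -c "
from h import *
plan([.661,-.215,.22],19.7)"
```

```text
t 0.82 tcp [ 460.  -359.3  227.2] F [ 0.9 -1.1 -0.1] w 1.002
toolx yaw 21.17 tool z [-0.0044  0.0033 -1.    ]
shift mm [239.5 -62.    6.8]
turn deg [-0.27  0.17  1.47]
```

Emit:
jog_arm(
  steps=[
    [1,[34,-9,0],[0,0,0.5]],
    [1,[34,-9,0],[0,0,0.5]],
    [1,[34,-9,0],[0,0,0.5]],
    [1,[34,-9,0],[0,0,0]],
    [1,[34,-9,0],[0,0,0]],
    [1,[34,-9,0],[0,0,0]],
    [1,[20,-5,0],[0,0,0]],
    [1,[10,-2,0],[0,0,0]],
  ],
)

```text
time_s: 1.48
eef_pos: [0.67, -0.2065, 0.2227]
orientation: [-0.004, 0.985, 0.173, -0.003]
force: [-0.9, -0.6, 0.1]
width: 1.0
```

```bash
cat >> h.py <<'E'
def wrist(name):
    s=env.state(); c=env.read_camera('wrist'); save(c,name); c['s']=s; np.save('pics/'+name[:-4]+'.npy',c,allow_pickle=True); return c
def wray(c,u,v,z):
    """cast pixels of the wrist camera on the world plane z"""
    f=240/np.tan(np.radians(c['vertical_fov'])/2); u=np.atleast_1d(u)-c['cx']; v=np.atleast_1d(v)-c['cy']
    r=np.hypot(u,v); th=r/f; k=np.sin(th)/np.maximum(r,1e-9)
    d=np.stack([u*k,-v*k,-np.cos(th)],-1); T=np.array(c['tool_from_camera'])
    Rm=rot(c['s']['orientation']).as_matrix()
    d=d@T[:3,:3].T@Rm.T; o=Rm@T[:3,3]+c['s']['eef_pos']
    return o+d*((z-o[2])/d[:,2])[:,None]
E
python3 -c "
from h import *
plan([.661,-.215,.22],19.7)
wrist('w1.png')"
```

```text
t 1.48 tcp [ 670.  -206.5  222.7] F [-0.9 -0.6  0.1] w 1.0
toolx yaw 19.95 tool z [-0.0077  0.0075 -0.9999]
shift mm [-11.3   4.9   2.7]
turn deg [-0.55  0.27  0.25]
```

View pics/w1.png

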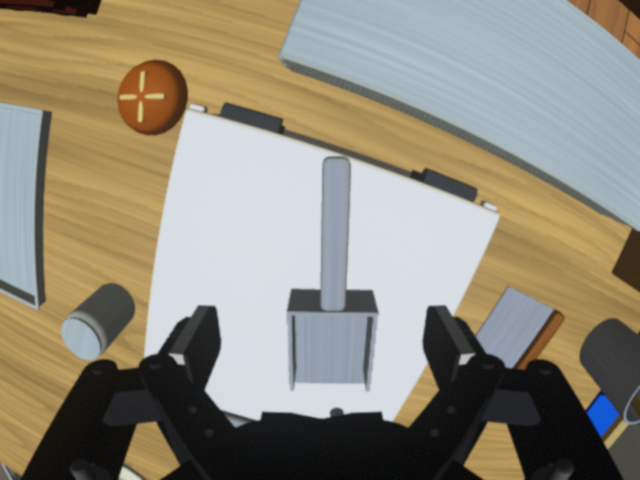

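The wrist view shows the handle from (337,158) down to (333,307), with the bowl's back rim at row 291, between the fingers.

```bash
python3 -c "
from h import *
c=np.load('pics/w1.npy',allow_pickle=True).item()
p=wray(c,[337,337,334.5,333.5,290,377],[157,180,270,305,290,290],[.163]*6+[]) if 0 else np.array([wray(c,u,v,z)[0] for u,v,z in [(337,157,.163),(337,180,.163),(334.5,270,.163),(333.5,305,.163),(290,290,.164),(377,290,.164)]])
print(np.round(p*1000,1)); d=p[0]-p[2]; print(np.degrees(np.arctan2(d[1],d[0])), np.linalg.norm(p[5]-p[4]), np.linalg.norm(p[0]-(p[4]+p[5])/2))
u=d[:2]/np.linalg.norm(d[:2]); g=p[0,:2]-u*.069; print(g)
plan([g[0],g[1],.139],np.degrees(np.arctan2(d[1],d[0])))"
```

```text
[[ 730.1 -192.4  163. ]
 [ 718.2 -196.9  163. ]
 [ 667.7 -214.3  163. ]
 [ 645.5 -222.1  163. ]
 [ 646.5 -193.7  164. ]
 [ 664.5 -243.   164. ]]
19.350061781407618 0.05255271762824185 0.07896298978570147
[ 0.664996   -0.21528644]
t 1.53 tcp [ 670.7 -205.5  222.4] F [-0.1  1.6 -0.6] w 0.999
toolx yaw 20.02 tool z [-0.0072  0.0084 -0.9999]
shift mm [-8.4  8.1 83.3]
turn deg [-0.59  0.23  0.67]
```

Emit:
jog_arm(
  steps=[
    [1,[-5,5,10],[-0.5,0.2,0.5]],
    [1,[-3,3,15],[0,0,0]],
    [1,[0,0,15],[0,0,0]],
    [1,[0,0,15],[0,0,0]],
    [1,[0,0,12],[0,0,0]],
    [1,[0,0,5],[0,0,0]],
  ],
)

```text
time_s: 2.03
eef_pos: [0.6651, -0.2167, 0.1475]
orientation: [0.0, 0.985, 0.17, -0.0]
force: [-0.1, 0.3, 0.4]
width: 1.001
```

```bash
python3 -c "
from h import *
plan([.666,-.2146,.139],19.4)
wrist('w2.png')"
```

```text
t 2.03 tcp [ 665.1 -216.7  147.5] F [-0.1  0.3  0.4] w 1.001
toolx yaw 19.61 tool z [-6.e-04 -6.e-04 -1.e+00]
shift mm [ 1.6 -1.7  8.5]
turn deg [0.02 0.04 0.21]
```

View pics/w2.png

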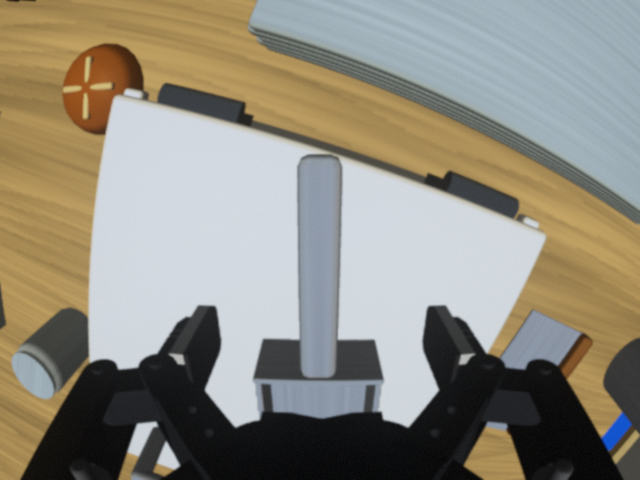

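The handle at column 320 is centred between the fingers (about 322). I'll lower the last bit and close.

Emit:
jog_arm(
  newtons=60,
  steps=[
    [1,[1,0,7],[0,0,0]],
    [1,[0,0,2],[0,0,0]],
    [0,[0,0,0],[0,0,0]],
    [0,[0,0,0],[0,0,0]],
    [0,[0,0,0],[0,0,0]],
    [0,[0,0,0],[0,0,0]],
    [0,[0,0,0],[0,0,0]],
    [0,[0,0,0],[0,0,0]],
  ],
)

```text
time_s: 2.75
eef_pos: [0.6672, -0.2175, 0.1409]
orientation: [0.001, 0.985, 0.17, 0.001]
force: [0.6, 2.1, 1.1]
width: 0.177
```

Emit:
jog_arm(
  steps=[
    [0,[0,0,0],[0,0,0]],
    [0,[0,0,0],[0,0,0]],
    [0,[0,0,0],[0,0,0]],
  ],
)

```text
time_s: 3.0
eef_pos: [0.6673, -0.2175, 0.1411]
orientation: [0.002, 0.985, 0.17, 0.001]
force: [0.5, -0.0, -1.5]
width: 0.167
```

Emit:
jog_arm(
  steps=[
    [0,[0,0,-5],[0,0,0]],
    [0,[0,0,-12],[0,0,0]],
    [0,[0,0,-15],[0,0,0]],
    [0,[0,0,-15],[0,0,0]],
    [0,[0,0,-15],[0,0,0]],
    [0,[0,0,-10],[0,0,0]],
    [0,[0,0,-5],[0,0,0]],
    [0,[0,0,0],[0,0,0]],
  ],
)

```text
time_s: 3.67
eef_pos: [0.6664, -0.2169, 0.2246]
orientation: [0.001, 0.985, 0.17, 0.001]
force: [0.0, 0.7, -1.1]
width: 0.172
```

```bash
python3 -c "
from h import *
plan([.666,-.2146,.139],19.4)
wrist('w3.png')"
```

```text
t 3.67 tcp [ 666.4 -216.9  224.6] F [ 0.   0.7 -1.1] w 0.172
toolx yaw 19.58 tool z [ 0.002  -0.0016 -1.    ]
shift mm [ 0.3 -2.5 85.6]
turn deg [ 0.13 -0.08  0.18]
```

View pics/w3.png

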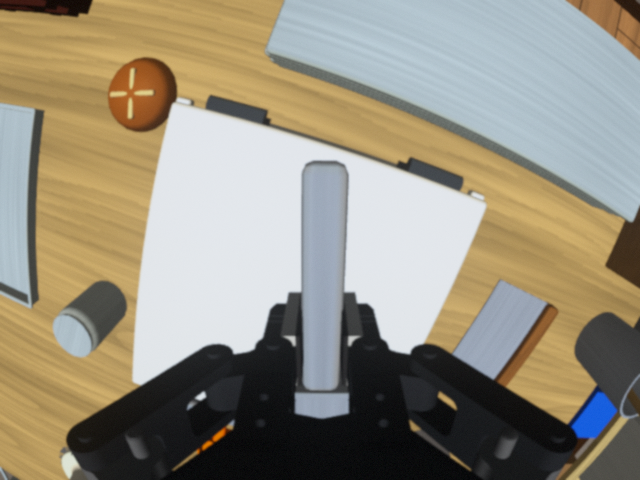

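The scoop is lifted, with its handle at column 325 from row 163 to row 388. I'll check its tilt by depth and plan the carry.

```bash
cat >> h.py <<'E'
def wpts(c,u,v):
    f=240/np.tan(np.radians(c['vertical_fov'])/2); z=c['z_map'][v,u]
    U=u-c['cx'];V=v-c['cy']; r=np.hypot(U,V); k=np.tan(r/f)/np.maximum(r,1e-9)
    T=np.array(c['tool_from_camera']); return np.stack([U*k*z,-V*k*z,-z],-1)@T[:3,:3].T+T[:3,3]
E
python3 -c "
from h import *
c=np.load('pics/w3.npy',allow_pickle=True).item()
for v in range(170,385,20):
    u=np.arange(312,338); p=wpts(c,u,np.full(26,v)); print(v,np.round(np.median(p[c['z_map'][v,u]>0],0)*1000,1))
c=np.load('pics/w2.npy',allow_pickle=True).item()
for v in range(170,385,20):
    u=np.arange(308,334); p=wpts(c,u,np.full(26,v)); print(v,np.round(np.median(p[c['z_map'][v,u]>0],0)*1000,1))
# target: tray frame
y=np.radians(3.9); Rt=np.array([[np.cos(y),-np.sin(y)],[np.sin(y),np.cos(y)]]); C=np.array([.5326,.2321])
g=C+Rt@[.02,-.038]; print('grip target',g)
plan([g[0],g[1],.225],3.9)"
```

```text
170 [ 65.2   0.2 -21.4]
190 [ 58.5   0.4 -21.6]
210 [ 51.8   0.4 -21.9]
230 [ 44.9   0.3 -22.1]
250 [ 37.6   0.5 -21.9]
270 [ 30.1   0.5 -21.9]
290 [ 22.3   0.7 -22. ]
310 [ 14.    0.6 -21.9]
330 [  5.1   0.6 -21.7]
350 [ -4.2   0.6 -21.8]
370 [-14.5   0.7 -21.7]
170 [ 64.4  -0.9 -15.3]
190 [ 57.3  -0.9 -15.1]
210 [ 50.2  -0.9 -15.5]
230 [ 42.8  -0.9 -15.2]
250 [ 35.1  -0.9 -15. ]
270 [ 27.3  -0.9 -15.2]
290 [ 19.   -0.9 -15.2]
310 [ 10.3  -0.9 -15.3]
330 [  1.1  -1.  -15.4]
350 [ -8.9  -1.  -15.2]
370 [-19.5  -1.  -15.4]
grip target [0.55513827 0.1955483 ]
t 3.72 tcp [ 666.3 -216.8  224. ] F [ 0.7 -0.7 -1.1] w 0.171
toolx yaw 19.58 tool z [ 0.0016 -0.0014 -1.    ]
shift mm [  33.5 -425.8   -1.8]
turn deg [ 0.1  -0.07 15.68]
```

The scoop is flat, and its underside is 11 mm below the TCP. I'll carry it to the tray.

Emit:
jog_arm(
  steps=[
    [0,[1,-15,0],[0,0,0.5]],
    [0,[2,-28,0],[0,0,1.5]],
    [0,[2,-35,0],[0,0,2]],
    [0,[2,-35,0],[0,0,2]],
    [0,[2,-35,0],[0,0,2]],
    [0,[0,-35,0],[0,0,2]],
    [0,[0,-35,0],[0,0,2]],
    [0,[0,-35,0],[0,0,1]],
  ],
)

```text
time_s: 4.38
eef_pos: [0.611, 0.0328, 0.2144]
orientation: [0.0, 0.999, 0.046, -0.005]
force: [1.0, 0.3, -1.7]
width: 0.172
```

```bash
python3 -c "
from h import *
plan([.5551,.1955,.17],3.9)"
```

```text
t 4.38 tcp [611.   32.8 214.4] F [ 1.   0.3 -1.7] w 0.172
toolx yaw 5.22 tool z [-0.0094 -0.0012 -1.    ]
shift mm [ -40.5 -167.1   44.8]
turn deg [0.03 0.54 1.32]
```

Emit:
jog_arm(
  steps=[
    [0,[-8,-33,3],[0,0.3,0.5]],
    [0,[-8,-32,5],[0,0.3,0.5]],
    [0,[-8,-30,5],[0,0,0]],
    [0,[-8,-25,8],[0,0,0]],
    [0,[-5,-20,8],[0,0,0]],
    [0,[-2,-12,8],[0,0,0]],
    [0,[0,-6,5],[0,0,0]],
    [0,[0,0,0],[0,0,0]],
  ],
)

```text
time_s: 5.05
eef_pos: [0.55, 0.2012, 0.1635]
orientation: [-0.0, 0.999, 0.04, -0.005]
force: [-0.2, -1.1, -2.2]
width: 0.169
```

```bash
python3 -c "
from h import *
plan([.5551,.1955,.014],3.9);wrist('w4.png')"
```

```text
t 5.05 tcp [550.  201.2 163.5] F [-0.2 -1.1 -2.2] w 0.169
toolx yaw 4.58 tool z [-9.4e-03  4.0e-04 -1.0e+00]
shift mm [  6.    6.3 149.5]
turn deg [-0.06  0.53  0.68]
```

View pics/w4.png

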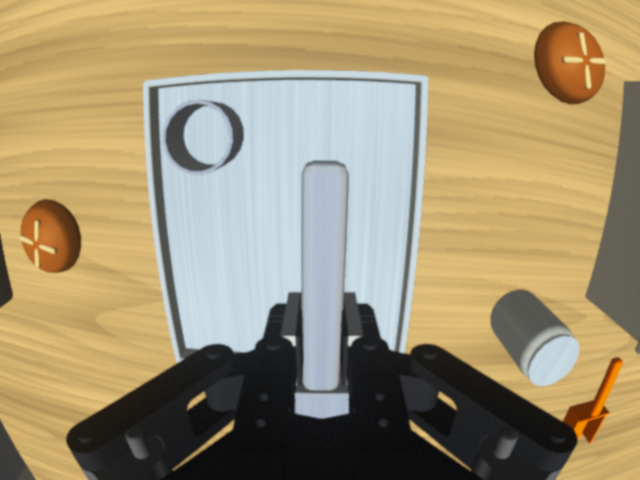

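The scoop is over the free -y half of the tray, and the ring at (205,135) is clear. Descending.

Emit:
jog_arm(
  steps=[
    [0,[3,3,12],[0,0.5,0.5]],
    [0,[3,3,25],[0,0,0]],
    [0,[0,0,28],[0,0,0]],
    [0,[0,0,28],[0,0,0]],
    [0,[0,0,25],[0,0,0]],
    [0,[0,0,12],[0,0,0]],
    [0,[0,0,5],[0,0,0]],
    [0,[0,0,0],[0,0,0]],
  ],
)

```text
time_s: 5.77
eef_pos: [0.5685, 0.1846, 0.0296]
orientation: [0.001, 1.0, 0.03, 0.007]
force: [-0.3, 0.1, -0.8]
width: 0.17
```

```bash
python3 -c "
from h import *
plan([.5551,.1955,.014],3.9)"
```

```text
t 5.77 tcp [568.5 184.6  29.6] F [-0.3  0.1 -0.8] w 0.17
toolx yaw 3.4 tool z [ 0.014  -0.0018 -0.9999]
shift mm [-13.  -11.7  15.4]
turn deg [ 0.15 -0.79 -0.5 ]
```

Emit:
jog_arm(
  steps=[
    [0,[-6,-5,0],[0,-0.6,-0.3]],
    [0,[-4,-4,3],[0,0,0]],
    [0,[0,0,4],[0,0,0]],
    [0,[0,0,2],[0,0,0]],
    [0,[0,0,0],[0,0,0]],
  ],
)

```text
time_s: 6.18
eef_pos: [0.5617, 0.1938, 0.0258]
orientation: [0.001, 0.999, 0.032, 0.006]
force: [-0.3, -0.4, -1.9]
width: 0.168
```

```bash
python3 -c "
from h import *
plan([.5551,.1955,.014],3.9)"
```

```text
t 6.18 tcp [561.7 193.8  25.8] F [-0.3 -0.4 -1.9] w 0.168
toolx yaw 3.7 tool z [ 0.0122 -0.0015 -0.9999]
shift mm [-6.7 -2.2 11.8]
turn deg [ 0.13 -0.69 -0.2 ]
```

Emit:
jog_arm(
  steps=[
    [0,[-2,0,6],[0,-1,0]],
    [0,[0,0,6],[0,0,0]],
    [0,[0,0,4],[0,0,0]],
    [0,[0,0,4],[0,0,0]],
    [0,[0,0,3],[0,0,0]],
  ],
)

```text
time_s: 6.6
eef_pos: [0.5655, 0.1948, 0.0096]
orientation: [0.001, 0.999, 0.032, 0.001]
force: [-6.2, -1.7, 16.9]
width: 0.175
```

```bash
python3 -c "
from h import *
plan([.5551,.1955,.014],3.9)"
```

```text
t 6.6 tcp [565.5 194.8   9.6] F [-6.2 -1.7 16.9] w 0.175
toolx yaw 3.72 tool z [ 0.0028 -0.0014 -1.    ]
shift mm [-10.3  -1.4  -4.5]
turn deg [ 0.09 -0.16 -0.18]
```

Emit:
jog_arm(
  steps=[
    [0,[0,0,-2.5],[0,0,0]],
    [0,[0,0,0],[0,0,0]],
  ],
)

```text
time_s: 6.77
eef_pos: [0.5664, 0.1948, 0.0127]
orientation: [0.001, 0.999, 0.032, 0.002]
force: [0.6, 0.4, -1.6]
width: 0.175
```

```bash
python3 -c "
from h import *
plan([.5551,.1955,.014],3.9)
c=wrist('w5.png')
for v in range(170,385,30):
    u=np.arange(316,334); p=wpts(c,u,np.full(18,v)); print(v,np.round(np.median(p[c['z_map'][v,u]>0],0)*1000,1))
"
```

```text
t 6.77 tcp [566.4 194.8  12.7] F [ 0.6  0.4 -1.6] w 0.175
toolx yaw 3.71 tool z [ 0.0037 -0.0013 -1.    ]
shift mm [-11.2  -1.4  -1.3]
turn deg [ 0.09 -0.21 -0.19]
170 [ 64.1   0.1 -15. ]
200 [ 53.9   0.1 -17. ]
230 [ 43.4   0.1 -18. ]
260 [ 32.7   0.1 -19.4]
290 [ 21.2   0.2 -20.2]
320 [  9.2   0.2 -21.4]
350 [ -3.4   0.  -23.3]
380 [-17.7   0.3 -24.6]
```

View pics/w5.png

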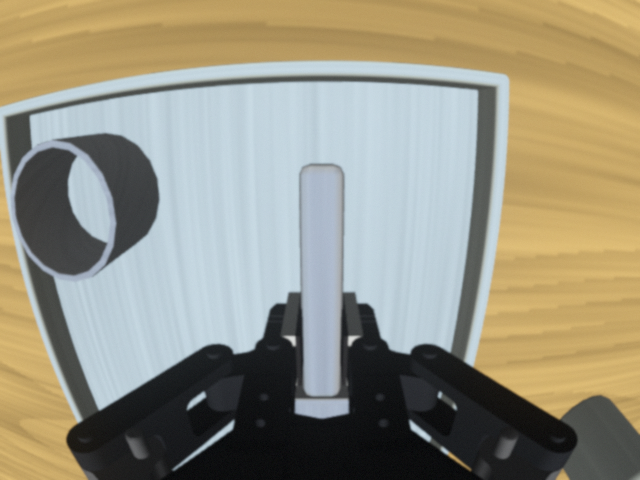

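The over-press pitched the scoop about 6.7° in the grip, with the handle end low and the mouth high. I'll level it by turning the tool about its y.

Emit:
jog_arm(
  steps=[
    [0,[0,0,0],[0,3,0]],
    [0,[0,0,0],[0,3,0]],
    [0,[0,0,0],[0,1,0]],
    [0,[0,0,0],[0,0,0]],
  ],
)

```text
time_s: 7.15
eef_pos: [0.5677, 0.1946, 0.0141]
orientation: [-0.001, 0.997, 0.033, 0.066]
force: [0.4, -0.5, 3.6]
width: 0.172
```

```bash
python3 -c "
from h import *
plan([.5551,.1955,.014],3.9)
c=wrist('w6.png'); Rm=rot(c['s']['orientation']).as_matrix()
for v in range(170,385,30):
    u=np.arange(316,334); p=wpts(c,u,np.full(18,v)); p=np.median(p[c['z_map'][v,u]>0],0); print(v,np.round(p*1000,1),np.round((Rm@p+c['s']['eef_pos'])*1000,1))
"
```

```text
t 7.15 tcp [567.7 194.6  14.1] F [ 0.4 -0.5  3.6] w 0.172
toolx yaw 3.75 tool z [ 0.1307  0.0065 -0.9914]
shift mm [-12.4  -1.7  -1.5]
turn deg [ 0.13 -7.52 -0.16]
170 [ 63.9   0.1 -13.8] [629.1 198.5  36.2]
200 [ 53.7   0.1 -15.8] [618.7 197.8  36.8]
230 [ 43.1   0.1 -16.9] [608.1 197.1  36.5]
260 [ 32.3   0.1 -18.4] [597.2 196.4  36.6]
290 [ 21.1   0.2 -19.9] [586.  195.6  36.7]
320 [  9.1   0.2 -21.2] [573.9 194.8  36.4]
350 [ -3.6   0.2 -22.9] [561.1 194.   36.4]
380 [-17.4   0.3 -24.8] [547.2 193.   36.5]
```

The handle top is now level at 36.5 mm (36 expected), so the scoop is on the floor. Releasing.

Emit:
jog_arm(
  newtons=20,
  steps=[
    [0.2,[0,0,0],[0,0,0]],
    [0.3,[0,0,0],[0,0,0]],
    [0.5,[0,0,0],[0,0,0]],
    [0.6,[0,0,0],[0,0,0]],
    [0.6,[0,0,0],[0,0,0]],
    [0.6,[0,0,0],[0,0,0]],
  ],
)

```text
time_s: 7.7
eef_pos: [0.5672, 0.1944, 0.0122]
orientation: [-0.001, 0.997, 0.032, 0.064]
force: [-0.2, -0.8, 0.7]
width: 0.599
```

Emit:
jog_arm(
  steps=[
    [0.6,[0,0,-8],[0,0,0]],
    [0.6,[0,0,-15],[0,0,0]],
    [0.6,[0,0,-25],[0,-3,0]],
    [0.6,[0,0,-30],[0,-3,0]],
    [0.6,[0,0,-30],[0,-1.5,0]],
    [0.6,[0,0,-20],[0,0,0]],
    [0.6,[0,0,0],[0,0,0]],
  ],
)

```text
time_s: 8.28
eef_pos: [0.5546, 0.1937, 0.1449]
orientation: [0.001, 0.999, 0.032, -0.008]
force: [-0.4, 1.3, -0.4]
width: 0.597
```

```bash
python3 -c "
from h import *
plan([.5236,-.2086,.23],1.6)
c=wrist('w7.png'); d=env.read_camera('top'); np.save('pics/top1.npy',d,allow_pickle=True)
save(d,'top1.png')
"
```

```text
t 8.28 tcp [554.6 193.7 144.9] F [-0.4  1.3 -0.4] w 0.597
toolx yaw 3.7 tool z [-0.0164 -0.0032 -0.9999]
shift mm [-58.3 399.6 -83.3]
turn deg [0.14 0.95 2.1 ]
```

View pics/w7.png

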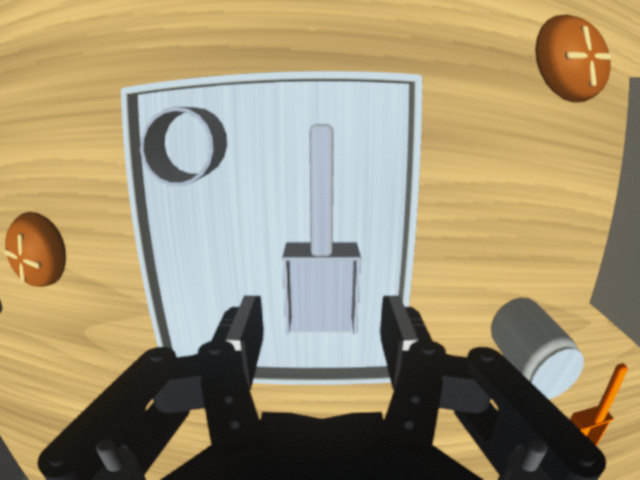

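The scoop lies flat and upright in the tray, with its bowl around (322,290) and its handle up to (321,125). The ring hasn't moved. Now I'll rise and turn the tool by -88° so the jaws go across the bar.

Emit:
jog_arm(
  newtons=80,
  steps=[
    [1,[0,0,-20],[0,0.5,-5]],
    [1,[0,0,-25],[0,0.4,-7]],
    [1,[0,0,-25],[0,0,-7]],
    [1,[0,0,-25],[0,0,-7]],
    [1,[0,0,-15],[0,0,-7]],
    [1,[0,0,0],[0,0,-7]],
    [1,[0,0,0],[0,0,-7]],
    [1,[0,0,0],[0,0,-7]],
  ],
)

```text
time_s: 9.05
eef_pos: [0.5437, 0.1925, 0.2368]
orientation: [-0.006, 0.87, 0.493, -0.017]
force: [-0.2, 0.0, -0.2]
width: 0.996
```

Emit:
jog_arm(
  steps=[
    [1,[0,0,0],[0,0,-7]],
    [1,[0,0,0],[0,0,-7]],
    [1,[0,0,0],[0,0,-7]],
    [1,[0,0,0],[0,0,-7]],
    [1,[0,0,0],[0,0,-7]],
    [1,[0,0,0],[0,0,-7]],
    [1,[0,0,0],[0,0,-4]],
    [1,[0,0,0],[0,0,0]],
  ],
)

```text
time_s: 9.72
eef_pos: [0.533, 0.1912, 0.2162]
orientation: [-0.024, 0.598, 0.8, -0.024]
force: [0.3, -0.4, 0.1]
width: 0.999
```

```bash
python3 -c "
from h import *
plan([.5236,-.2086,.23],91.6)
c=np.load('pics/top1.npy',allow_pickle=True).item(); P=top_pts(c); Z=P[...,2]
m=np.zeros((480,640),bool); m[222:236,368:430]=1; m&=(Z>.16)&(Z<.185); print(P[m].mean(0))
print(env.state()['q'])
"
```

```text
t 9.72 tcp [533.  191.2 216.2] F [ 0.3 -0.4  0.1] w 0.999
toolx yaw 106.42 tool z [-0.0679 -0.0097 -0.9976]
shift mm [-380.7 -122.9   -9.2]
turn deg [-3.95 -0.06 14.83]
[ 0.52488919 -0.2079713   0.17365544]
[ 1.31527922e-01  2.00434151e-01  1.58077385e+00 -7.61769428e-04
  1.42906662e+00 -1.55177938e-01]
```

Emit:
jog_arm(
  steps=[
    [1,[0,0,-15],[-1.5,0,5]],
    [1,[-10,0,-15],[-1.5,0,5]],
    [1,[-20,0,-5],[-1,0,3]],
    [1,[-30,0,0],[0,0,1]],
    [1,[-36,0,0],[0,0,0]],
    [1,[-36,0,0],[0,0,0]],
    [1,[-36,0,0],[0,0,0]],
    [1,[-36,0,0],[0,0,0]],
  ],
)

```text
time_s: 10.38
eef_pos: [0.5353, -0.0126, 0.2366]
orientation: [-0.009, 0.699, 0.715, -0.005]
force: [0.2, -0.3, 0.7]
width: 0.999
```

```bash
python3 -c "
from h import *
plan([.5236,-.2086,.24],91.6)
"
```

```text
t 10.38 tcp [535.3 -12.6 236.6] F [ 0.2 -0.3  0.7] w 0.999
toolx yaw 91.34 tool z [-0.02    0.0044 -0.9998]
shift mm [-195.7  -16.3   -4. ]
turn deg [-1.14 -0.28 -0.26]
```

Emit:
jog_arm(
  steps=[
    [1,[-32,-3,0],[-0.5,0,0]],
    [1,[-32,-3,0],[-0.5,0,0]],
    [1,[-30,-3,0],[0,0,0]],
    [1,[-25,-3,0],[0,0,0]],
    [1,[-20,0,0],[0,0,0]],
    [1,[-10,0,0],[0,0,0]],
    [1,[-5,0,0],[0,0,0]],
    [1,[0,0,0],[0,0,0]],
  ],
)

```text
time_s: 11.05
eef_pos: [0.5177, -0.1783, 0.2231]
orientation: [-0.011, 0.708, 0.706, -0.003]
force: [0.4, 0.7, 0.2]
width: 0.999
```

```bash
python3 -c "
from h import *
plan([.5236,-.2086,.24],91.6)
wrist('w8.png')"
```

```text
t 11.05 tcp [ 517.7 -178.3  223.1] F [0.4 0.7 0.2] w 0.999
toolx yaw 89.83 tool z [-0.0194  0.012  -0.9997]
shift mm [-30.1   5.7 -17.4]
turn deg [-1.1  -0.7  -1.76]
```

View pics/w8.png

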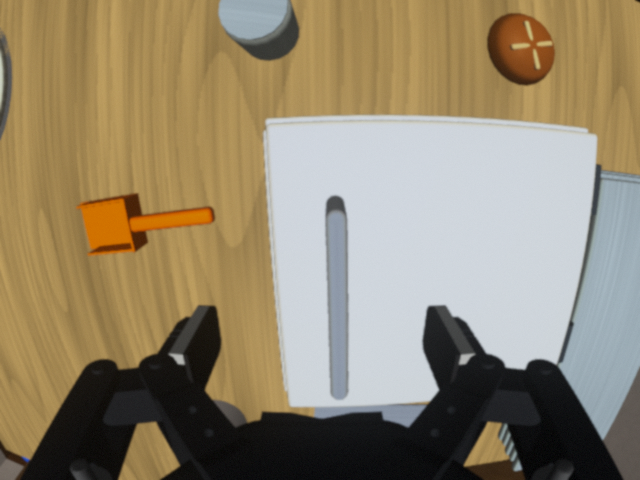

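The bar runs from (336,208) to (339,394) between the fingers, and the lid is shut and clear.

```bash
python3 -c "
from h import *
c=np.load('pics/w8.npy',allow_pickle=True).item()
p=np.array([wray(c,u,v,.174)[0] for u,v in [(336.5,206),(337.5,300),(339,396)]]); print(np.round(p*1000,1)); d=p[0]-p[2]; y=np.degrees(np.arctan2(d[1],d[0])); print(y,np.linalg.norm(d))
q=(p[0]+p[2])/2
plan([q[0],q[1],.151],y)"
```

```text
[[ 525.8 -141.4  174. ]
 [ 527.  -196.7  174. ]
 [ 529.4 -270.5  174. ]]
91.5710226746678 0.1291044521134912
t 11.1 tcp [ 517.6 -177.5  223. ] F [-0.7 -0.1  0.4] w 0.997
toolx yaw 89.88 tool z [-0.0197  0.0124 -0.9997]
shift mm [-29.4  11.5  71.4]
turn deg [-1.12 -0.73 -1.68]
```

Emit:
jog_arm(
  steps=[
    [1,[-12,4,0],[-1,-0.5,-1]],
    [1,[-12,4,5],[0,0,-0.5]],
    [1,[-6,2,10],[0,0,0]],
    [1,[0,0,15],[0,0,0]],
    [1,[0,0,15],[0,0,0]],
    [1,[0,0,8],[0,0,0]],
    [1,[0,0,0],[0,0,0]],
  ],
)

```text
time_s: 11.68
eef_pos: [0.5299, -0.2022, 0.1641]
orientation: [-0.004, 0.697, 0.717, 0.001]
force: [0.9, 0.7, 0.3]
width: 1.003
```

```bash
python3 -c "
from h import *
plan([.5265,-.207,.151],91.6);wrist('w9.png')"
```

```text
t 11.68 tcp [ 529.9 -202.2  164.1] F [0.9 0.7 0.3] w 1.003
toolx yaw 91.69 tool z [-0.0038  0.0077 -1.    ]
shift mm [-4.8 -3.5 13.1]
turn deg [-0.2  -0.45  0.09]
```

View pics/w9.png

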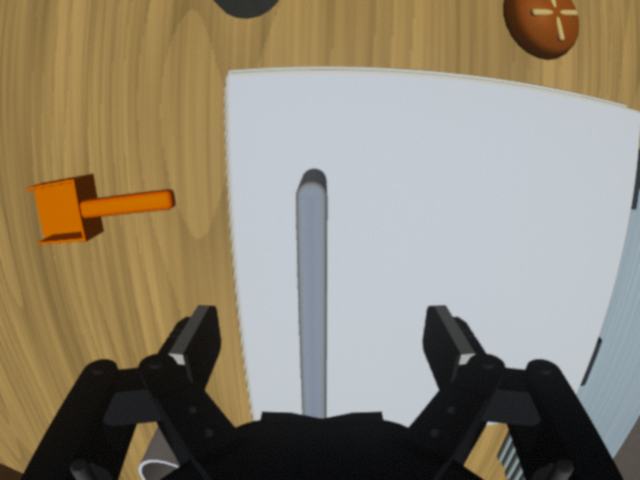

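Emit:
jog_arm(
  newtons=100,
  steps=[
    [1,[-3,-3,7],[0,0,0]],
    [1,[0,-0.5,5],[0,0,0]],
    [1,[0,0,1],[0,0,0]],
    [0,[0,0,0],[0,0,0]],
    [0,[0,0,0],[0,0,0]],
    [0,[0,0,0],[0,0,0]],
    [0,[0,0,0],[0,0,0]],
    [0,[0,0,0],[0,0,0]],
  ],
)

```text
time_s: 12.4
eef_pos: [0.5281, -0.2061, 0.1537]
orientation: [-0.001, 0.696, 0.718, 0.002]
force: [-0.1, 0.4, 0.5]
width: 0.296
```

Emit:
jog_arm(
  steps=[
    [0,[0,0,0],[0,0,0]],
    [0,[0,0,0],[0,0,0]],
    [0,[0,0,0],[0,0,0]],
    [0,[0,0,0],[0,0,0]],
  ],
)

```text
time_s: 12.73
eef_pos: [0.5262, -0.2062, 0.1542]
orientation: [-0.003, 0.696, 0.718, 0.0]
force: [-0.7, 0.2, -0.7]
width: 0.104
```

```bash
python3 -c "
from h import *
plan([.5265,-.207,.151],91.6);wrist('w10.png')
d=env.read_camera('top'); P=top_pts(d); im=d['pixels']; cv2.imwrite('pics/t2.png',cv2.resize(im[150:310,190:450,::-1],(780,480)))"
```

```text
t 12.73 tcp [ 526.2 -206.2  154.2] F [-0.7  0.2 -0.7] w 0.104
toolx yaw 91.75 tool z [-0.004   0.0047 -1.    ]
shift mm [-0.8  0.3  3.2]
turn deg [-0.22 -0.28  0.15]
```

View pics/w10.png

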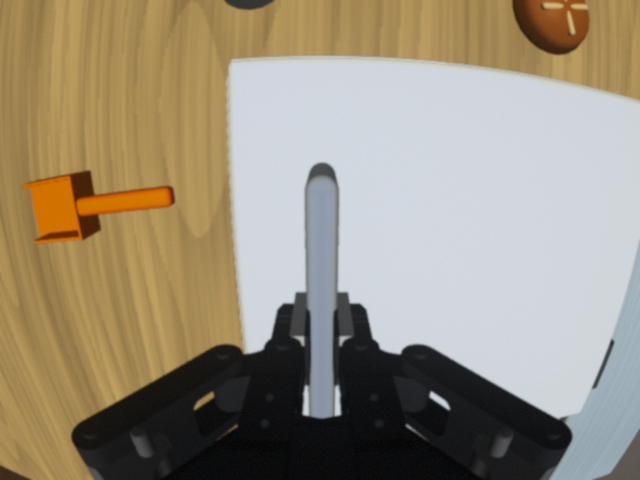

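View pics/t2.png

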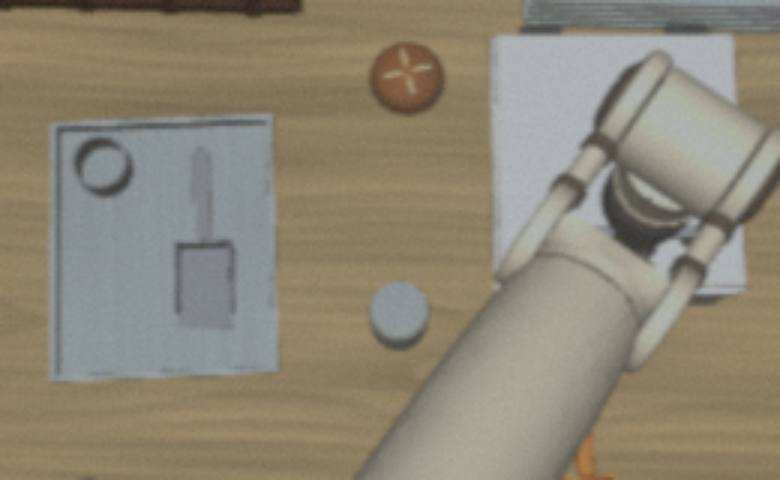

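The bar is held centred (column 321, opening 0.104 ≈ 12 mm bar), and the scoop still lies in the tray. I'll pull up in small steps, with a slight shift towards the hinge.

Emit:
jog_arm(
  newtons=120,
  steps=[
    [0,[0,0,0],[0,0,0]],
    [0,[0,0,-1.5],[0,0,0]],
    [0,[0,0,-2],[0,0,0]],
    [0,[0,0.5,-3],[0,0,0]],
  ],
)

```text
time_s: 13.17
eef_pos: [0.5263, -0.2061, 0.1553]
orientation: [-0.003, 0.696, 0.718, 0.0]
force: [7.1, -6.3, -21.2]
width: 0.093
```

Emit:
jog_arm(
  steps=[
    [0,[0,0.5,-3],[0,0,0]],
    [0,[0,0.5,-3],[0,0,0]],
  ],
)

```text
time_s: 13.33
eef_pos: [0.5263, -0.2061, 0.1552]
orientation: [-0.005, 0.697, 0.717, -0.0]
force: [5.8, -4.6, -17.0]
width: 0.092
```

Emit:
jog_arm(
  steps=[
    [0,[0,0.5,-4],[0,0,0]],
    [0,[0,0.5,-4],[0,0,0]],
  ],
)

```text
time_s: 13.5
eef_pos: [0.5263, -0.2061, 0.1554]
orientation: [-0.006, 0.697, 0.717, -0.001]
force: [8.3, -6.5, -23.3]
width: 0.097
```

Emit:
jog_arm(
  steps=[
    [0,[0,1.5,-5],[0,0,0]],
    [0,[0,1.5,-5],[0,0,0]],
  ],
)

```text
time_s: 13.67
eef_pos: [0.5263, -0.206, 0.1556]
orientation: [-0.009, 0.697, 0.717, -0.002]
force: [5.9, -7.7, -25.4]
width: 0.09
```

```bash
python3 -c "
from h import *
plan([.5265,-.207,.151],91.6)"
```

```text
t 13.67 tcp [ 526.3 -206.   155.6] F [  5.9  -7.7 -25.4] w 0.09
toolx yaw 91.6 tool z [-0.0169  0.0096 -0.9998]
shift mm [-1.1  0.3  4.6]
turn deg [-0.95 -0.58  0.01]
```

Emit:
jog_arm(
  steps=[
    [0,[0,1,-6],[0,0,0]],
    [0,[0,1,-6],[-0.5,0,0]],
  ],
)

```text
time_s: 13.83
eef_pos: [0.5263, -0.206, 0.1557]
orientation: [-0.009, 0.697, 0.717, -0.0]
force: [12.5, -9.1, -33.1]
width: 0.093
```

Emit:
jog_arm(
  steps=[
    [0,[0,1,-7],[-0.5,0,0]],
    [0,[0,1,-7],[-0.5,0,0]],
  ],
)

```text
time_s: 14.0
eef_pos: [0.5264, -0.2059, 0.1559]
orientation: [-0.005, 0.698, 0.716, 0.005]
force: [15.7, -10.7, -38.2]
width: 0.096
```

```bash
python3 -c "
from h import *
plan([.5265,-.207,.151],91.6); s=env.state(); print(s['wrist_torque'],s['force'],s['joint_torque'],s['q'])
d=env.read_camera('scene'); save(d,'s2.png'); wrist('w11.png')"
```

```text
t 14.0 tcp [ 526.4 -205.9  155.9] F [ 15.7 -10.7 -38.2] w 0.096
toolx yaw 91.48 tool z [-2.000e-04  1.510e-02 -9.999e-01]
shift mm [-1.1  0.   4.9]
turn deg [ 0.01 -0.87 -0.12]
[-1.82456452 -2.405263    0.02150966] [ 15.70753961 -10.67897089 -38.22993233] [  2.14151815 -58.35060954 -40.24189353   0.15578133   5.60510293
   0.14062825] [-0.59347737  0.20636525  1.69639004  0.01312199  1.24744634 -0.62344476]
```

View pics/s2.png

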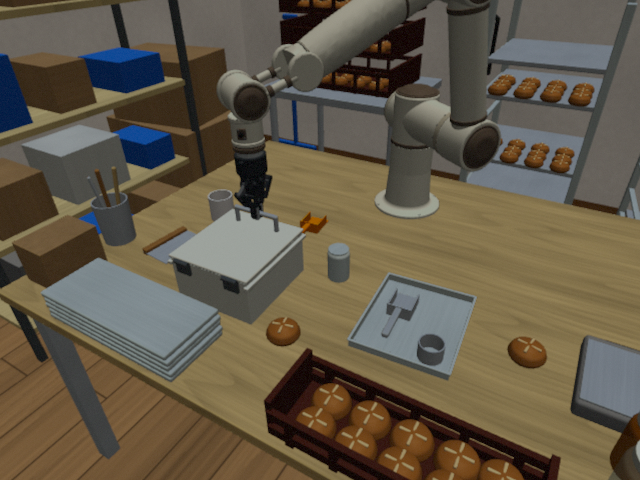

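View pics/w11.png

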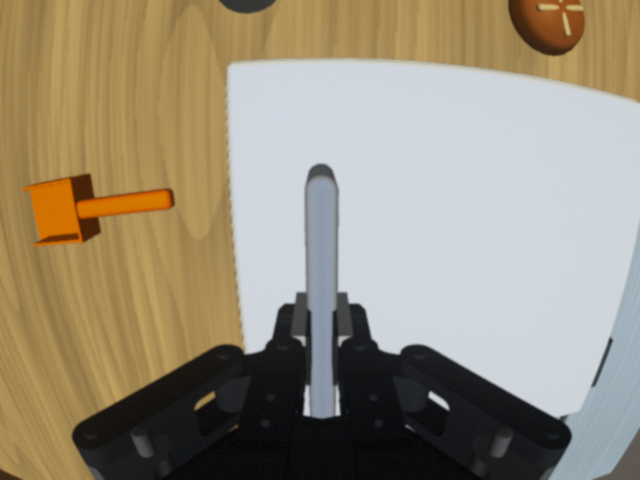

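The lid hasn't moved at a 38 N reading, and lateral forces have grown (+16 x, -11 y). The scoop and bystanders look right in the scene view. I'll cancel the side load while pulling.

Emit:
jog_arm(
  steps=[
    [0,[-2,4,-6],[0,0,0]],
    [0,[-2,4,-6],[0,0,0]],
  ],
)

```text
time_s: 14.27
eef_pos: [0.5263, -0.2058, 0.1556]
orientation: [-0.018, 0.698, 0.716, 0.002]
force: [-6.0, -0.0, -22.4]
width: 0.094
```

```bash
python3 -c "
from h import *
plan([.5265,-.207,.151],91.6); s=env.state(); print(s['wrist_torque'])"
```

```text
t 14.27 tcp [ 526.3 -205.8  155.6] F [ -6.   -0.  -22.4] w 0.094
toolx yaw 91.46 tool z [-0.0226  0.0273 -0.9994]
shift mm [-1.3  0.3  4.6]
turn deg [-1.25 -1.6  -0.12]
[-0.34560073  0.66246613  0.15353502]
```

Emit:
jog_arm(
  steps=[
    [0,[-1,3,-9],[0,0,0]],
    [0,[-1,3,-9],[0,0,0]],
  ],
)

```text
time_s: 14.43
eef_pos: [0.526, -0.2056, 0.1563]
orientation: [-0.027, 0.698, 0.716, -0.001]
force: [7.8, -7.9, -52.1]
width: 0.091
```

```bash
python3 -c "
from h import *
plan([.5265,-.207,.151],91.6); s=env.state(); print(s['wrist_torque'])"
```

```text
t 14.43 tcp [ 526.  -205.6  156.3] F [  7.8  -7.9 -52.1] w 0.091
toolx yaw 91.4 tool z [-0.0408  0.036  -0.9985]
shift mm [-1.6  0.6  5.2]
turn deg [-2.28 -2.12 -0.15]
[-2.00871352 -1.77385326  0.13093672]
```

Unexpectedly, 52 N still hasn't opened it. I'll relax for two rows to see what is elastic and what has crept.

Emit:
jog_arm(
  steps=[
    [0,[0,0,0],[0,0,0]],
    [0,[0,0,0],[0,0,0]],
  ],
)

```text
time_s: 14.6
eef_pos: [0.5257, -0.2057, 0.1546]
orientation: [-0.029, 0.698, 0.716, -0.002]
force: [-4.2, 3.5, -0.9]
width: 0.094
```

```bash
python3 -c "
from h import *
plan([.5265,-.207,.151],91.6); s=env.state(); print(s['wrist_torque'])
for n in ['w10','w11']:
    c=np.load('pics/%s.npy'%n,allow_pickle=True).item(); Rm=rot(c['s']['orientation']).as_matrix()
    def w(u0,u1,v0,v1):
        v,u=np.mgrid[v0:v1,u0:u1]; p=wpts(c,u.ravel(),v.ravel())@Rm.T+c['s']['eef_pos']; return np.round(np.median(p,0)*1000,2)
    print(n,w(245,280,150,250),w(500,560,150,250))
c=wrist('w12.png'); Rm=rot(c['s']['orientation']).as_matrix()
print(w(245,280,150,250),w(500,560,150,250))
print(c['tool_from_camera'])
"
```

```text
t 14.6 tcp [ 525.7 -205.7  154.6] F [-4.2  3.5 -0.9] w 0.094
toolx yaw 91.4 tool z [-0.0436  0.0372 -0.9984]
shift mm [-1.4  0.9  3.5]
turn deg [-2.44 -2.2  -0.15]
[0.04248296 0.46191722 0.14708647]
w10 [ 498.38 -161.6   129.85] [ 632.23 -155.38  129.67]
w11 [ 498.85 -161.    131.37] [ 634.   -155.68  130.25]
[ 496.68 -160.69  130.16] [ 629.62 -154.29  129.78]
[[ 2.11227051e-04  9.50447417e-01  3.10885289e-01  8.07769251e-02]
 [ 9.99998837e-01 -6.70231423e-04  1.36961424e-03  1.35663659e-03]
 [ 1.51011140e-03  3.10884639e-01 -9.50446454e-01 -1.42419397e-01]
 [ 0.00000000e+00  0.00000000e+00  0.00000000e+00  1.00000000e+00]]
```

View pics/w12.png

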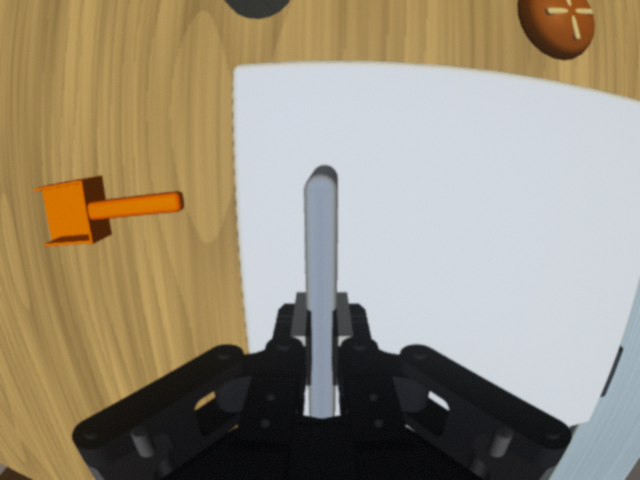

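Emit:
jog_arm(
  steps=[
    [0,[-1,3,-8],[0,0,0]],
    [0,[-2,4,-11],[0,0,0]],
    [0,[-2,4,-11],[0,0,0]],
  ],
)

```text
time_s: 14.9
eef_pos: [0.5304, -0.2054, 0.1722]
orientation: [-0.042, 0.697, 0.716, -0.004]
force: [-5.3, 10.4, -2.8]
width: 0.089
```

```bash
python3 -c "
from h import *
plan([.5265,-.207,.151],91.6); s=env.state(); print(s['wrist_torque'])
c=wrist('w13.png'); Rm=rot(c['s']['orientation']).as_matrix()
def w(u0,u1,v0,v1):
        v,u=np.mgrid[v0:v1,u0:u1]; p=wpts(c,u.ravel(),v.ravel())@Rm.T+c['s']['eef_pos']; return np.round(np.median(p,0)*1000,2)
print(w(245,280,150,250),w(500,560,150,250))
plan([.5265,-.207,.151],91.6)
"
```

```text
t 14.9 tcp [ 530.4 -205.4  172.2] F [-5.3 10.4 -2.8] w 0.089
toolx yaw 91.39 tool z [-0.0655  0.0521 -0.9965]
shift mm [-2.6 -2.6 21.3]
turn deg [-3.67 -3.09 -0.11]
[0.93237472 1.21184253 0.05431758]
[ 501.01 -159.86  150.3 ] [ 638.19 -154.59  137.64]
t 14.95 tcp [ 531.3 -205.4  174.8] F [-8.9 11.8 -0.1] w 0.093
toolx yaw 91.41 tool z [-0.0642  0.0521 -0.9966]
shift mm [-2.8 -3.4 24. ]
turn deg [-3.6  -3.09 -0.09]
```

The seal has broken. The lid is at about 0.09–0.1 rad by depth (front 150 mm, rear patch 138 mm). Continuing gently to about 0.2 rad.

Emit:
jog_arm(
  steps=[
    [0,[0,1,-2],[0,0,0]],
    [0,[0,1,-3],[0,0,0]],
    [0,[0,1,-3],[0,0,0]],
    [0,[0,1,-3],[0,0,0]],
  ],
)

```text
time_s: 15.28
eef_pos: [0.5377, -0.2051, 0.1912]
orientation: [-0.04, 0.696, 0.717, -0.004]
force: [0.4, 1.7, -8.9]
width: 0.094
```

```bash
cat >> h.py <<'E'
def ang(name):
    c=wrist(name); Rm=rot(c['s']['orientation']).as_matrix()
    def w(u0,u1,v0,v1):
        v,u=np.mgrid[v0:v1,u0:u1]; p=wpts(c,u.ravel(),v.ravel())@Rm.T+c['s']['eef_pos']; return np.median(p,0)
    a=w(250,285,150,250);b=w(500,550,150,250); print(np.round(a*1000,1),np.round(b*1000,1),'angle',np.arctan2(a[2]-b[2],b[0]-a[0]))
E
python3 -c "
from h import *
plan([.54,-.205,.193]);ang('w14.png')"
```

```text
t 15.28 tcp [ 537.7 -205.1  191.2] F [ 0.4  1.7 -8.9] w 0.094
toolx yaw 91.54 tool z [-0.0621  0.0503 -0.9968]
shift mm [ 0.1  2.2 -2. ]
[ 511.1 -159.3  171.2] [ 649.  -155.9  144.5] angle 0.19115923825520406
```

Depth puts the lid at 0.19 rad. I'll hold for a moment and check that it's still.

Emit:
jog_arm(
  steps=[
    [0,[0,0,0],[0,0,0]],
    [0,[0,0,0],[0,0,0]],
    [0,[0,0,0],[0,0,0]],
    [0,[0,0,0],[0,0,0]],
    [0,[0,0,0],[0,0,0]],
  ],
)

```text
time_s: 15.75
eef_pos: [0.5381, -0.2051, 0.1921]
orientation: [-0.039, 0.696, 0.717, -0.004]
force: [-0.4, 2.6, -8.5]
width: 0.092
```

```bash
python3 -c "
from h import *
plan([.54,-.205,.193]);ang('w15.png');plan([.54,-.205,.193]);ang('w16.png');plan([.54,-.205,.193]);print(np.round(env.state()['qd'],4))
d=env.read_camera('scene'); save(d,'s3.png')
c=env.read_camera('top'); P=top_pts(c); Z=P[...,2]
cv2.imwrite('pics/t3.png',cv2.resize(c['pixels'][150:310,190:450,::-1],(780,480)))
v,u=np.mgrid[190:260,240:275]; p=P[v,u].reshape(-1,3); p=p[(p[:,2]>.025)&(p[:,2]<.06)]; print(len(p),np.median(p,0),p.min(0),p.max(0))"
```

```text
t 15.75 tcp [ 538.1 -205.1  192.1] F [-0.4  2.6 -8.5] w 0.092
toolx yaw 91.55 tool z [-0.0614  0.0499 -0.9969]
shift mm [ 0.1  1.8 -1. ]
[ 511.6 -159.3  172.2] [ 649.9 -156.   144.8] angle 0.19580039460050153
t 15.8 tcp [ 538.1 -205.1  192.1] F [-0.5  2.  -7. ] w 0.092
toolx yaw 91.55 tool z [-0.0615  0.0499 -0.9969]
shift mm [ 0.1  1.9 -1. ]
[ 511.5 -159.2  172.2] [ 649.8 -156.   144.7] angle 0.1960368430460333
t 15.85 tcp [ 538.1 -205.1  192.1] F [ 0.2  1.9 -7.3] w 0.093
toolx yaw 91.55 tool z [-0.0614  0.0499 -0.9969]
shift mm [ 0.1  1.8 -1. ]
[ 0.0001 -0.0008 -0.002  -0.0008 -0.0002 -0.0001]
242 [0.55538727 0.19479874 0.0340206 ] [0.4658886  0.15936357 0.02503349] [0.66036989 0.23951817 0.04400408]
```

View pics/s3.png

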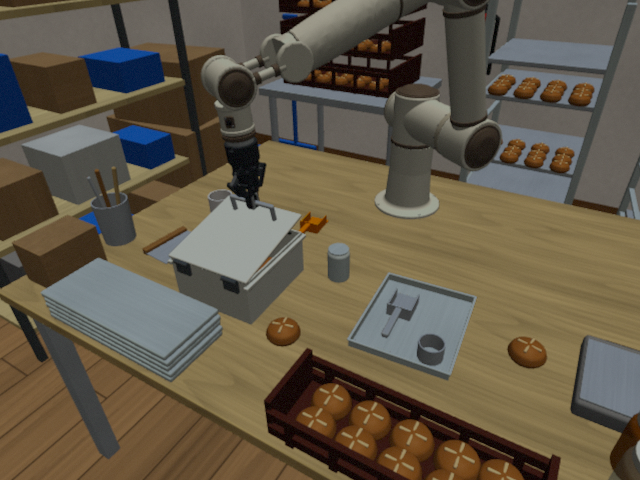

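View pics/t3.png

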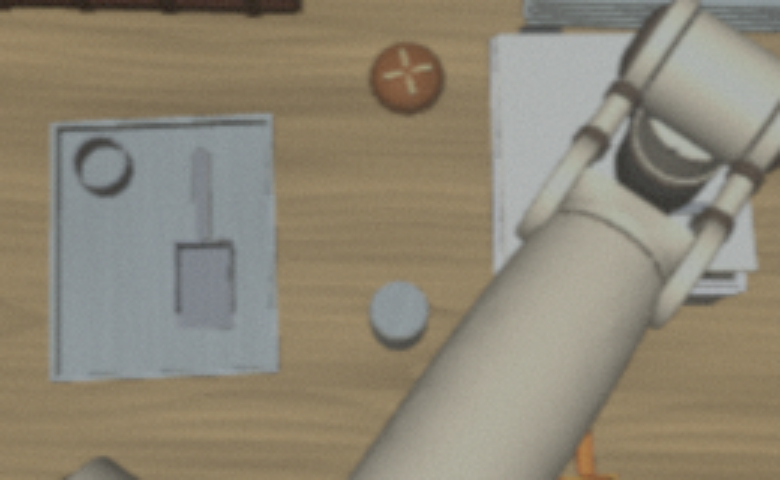

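The lid is held at 0.196 rad and still. The scoop lies in the tray, with its bowl at (205,285) in the crop, and the visible bystanders haven't moved. Handing in.

```bash
python3 -c "
from h import *
print(env.finish_job())"
```

```text
the job is handed in; nothing more can be done
None
```

I set the steel scoop down in the free half of the tray while the lid was shut. I then gripped the lid's bar, pulled until the seal broke, and handed in holding the lid slightly open at about 16 s.

**Lid:** by depth it stood at 0.196 rad (front edge about 5 cm up). It didn't change between two pictures, joint speeds were at most 0.002 rad/s, and the wrist still felt 7–8 N of load.

**Scoop:** it is let go, flat and upright. I measured its handle top level at 36.5 mm just before release (36 mm expected), and the later pictures show it unmoved.

**Bystanders:** the ring, tin and both rolls look unmoved in the last pictures. I didn't measure the cup and scraper again; they are partly hidden or small in the last scene view.

**What went wrong or disagreed:**
- While setting the scoop down I pressed about 17 N too far, and it pitched about 7° in the grip. I levelled it before letting go.
- The seal held until well past the stated 13–18 N, even though the wrist read up to 52 N with side loads. I didn't find out why. It gave way on a larger step, and I saw no swing past the held angle.

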